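# Hang the notched chuck sleeve on the slanted peg of the bench stand

## Task

Put the steel chuck sleeve with the square head away on the slanted peg of the stand: slide it down along the peg, turn it gently until the notches in its rim drop over the cross pin, and keep hold of it until it sits fully home against the shoulder, then let go. Never force it (the pin's angle has to be felt for under light pressure), and leave the round-headed arbor, the black case and the glass dish where they are.

Things in the scene. Friction and masses are not known exactly. Their poses are not given: they have to be found in the camera images.
- sleeve: Loose steel sleeve, 0.25-0.42 kg, upright on the bench, 86 mm tall. Origin: centre of its open lower rim; z up its axis to the head. Round body 42 mm diameter, 56 mm tall. Bore 23 mm diameter, open below, 50 mm deep. Four notches, 10 mm wide, 12 mm deep, cut through the wall of the lower rim, centred on its +x, -x, +y, -y: it fits the same after every quarter turn.
- sleeve_head (a point): Middle of the sleeve's square head, 71 mm above the sleeve's origin on its axis. The head is 22 x 22 mm and 30 mm tall (56 to 86 mm above the rim), its flats facing the sleeve's x and y axes: grip it there, across two flats.
- peg: Fixed steel peg, 20 mm diameter, slanted 60 degrees above level. Origin: centre of the shoulder face (disc 46 mm diameter) at its foot; z runs up along the peg; y is level. The sleeve is home when its rim meets the shoulder and the two origins coincide. Pressing the sleeve on peg, pin or shoulder with over 40 N (twisting and wedging count too) is forcing it; 3 to 5 N are enough.
- peg_tip (a point): Tip of the peg, 46 mm from the shoulder along the peg's z. The nose tapers from 20 mm diameter, 35 mm from the shoulder, to 9 mm at the tip.
- pin_mid (a point): Middle of the fixed cross pin (square bar 6 x 6 mm, 60 mm long, at right angles through the peg), 5 mm above the shoulder. Its turn about the peg's axis differs every time, up to 0.75 rad either way from the peg's y axis, and is not measured. Notches off the pin: the rim stops on it 8 mm short of the shoulder. A pair of opposite notches over it (within about 5 degrees): the rim slides on to the shoulder.
- stand: Fixed dark wooden base board of the peg, 160 x 110 x 18 mm, on the bench. Origin: on the bench, 140 mm straight below the peg's origin; the board runs from 25 mm before to 135 mm behind it along the stand's x. The peg leans to the stand's -x.
- plain: Loose plain steel arbor with a wide domed round head (42 mm diameter), a foot of 48 mm diameter, a 28 mm stem, no notches, 94 mm tall, standing on the bench. Origin: centre of its underside. Leave it alone.
- case: Loose flat black case 70 x 110 x 26 mm lying on the bench. Origin: centre of its underside. Leave it alone.
- dish: Loose small glass dish, 80 mm diameter, 25 mm tall, on the bench. Origin: centre of its underside. Leave it alone.
Not all that is in view belongs to the job. Leave any blue look-alike of the sleeve alone. What is meant by the stand is not turquoise, and is the larger of those in its own colour.

How it is judged (in metres and radians):
On the way, in this order (a step that is already met when the one before it is completed fails the run):
1. the square-headed sleeve is lifted clear of the bench in the gripper (height (world z) of sleeve above 0.03 m and contact force between sleeve and the fingers above 0.5 N), for 0.2 s.
2. still held, it is threaded over the peg to within 20 mm of the shoulder (z of sleeve in the frame of peg below 0.02 m and distance between sleeve and peg below 0.0215 m and angle between the z axis of sleeve and the z axis of peg, either way round below 0.15 rad and contact force between sleeve and the fingers above 0.5 N), for 0.2 s.
3. still held, it is fully home: notches over the pin and rim within 2.5 mm of the shoulder (distance between sleeve and peg below 0.0035 m and z of sleeve in the frame of peg below 0.0025 m and contact force between sleeve and the fingers above 0.5 N), for 0.1 s.
At the end, for the whole second after the job is handed in: The square-headed sleeve hangs on the slanted peg, released and at rest, its axis within 0.08 rad of the peg's, its rim within 2.5 mm of the shoulder and its origin within 3.5 mm of the peg's origin (notches over the cross pin) (z of sleeve in the frame of peg below 0.0025 m and distance between sleeve and peg below 0.0035 m and angle between the z axis of sleeve and the z axis of peg, either way round below 0.08 rad and linear speed of sleeve below 0.01 m/s and contact force between sleeve and the fingers below 0.1 N); the robot touches nothing.
It fails at once if the sleeve is forced: over 40 N between it and the peg, pin or stand (contact force between sleeve and stand above 40 N).
It fails at once if the round-headed arbor is moved over 20 mm or tipped (distance of plain from where it was at the start of the episode above 0.02 m or angle between plain's own z axis and vertical above 0.3 rad).
It fails at once if the black case or the glass dish is moved over 20 mm (distance of any of case, dish from where it was at the start of the episode above 0.02 m).
It also fails if it takes over 72 s, if anything falls off the work surface, if the arm or the gripper's body presses on something with over 40 N, if the wrist force passes 120 N, or if a joint passes its speed limit or range.

## Robot

A 6-joint arm with a two-finger parallel gripper is mounted at the origin on the work surface. World frame = base frame: x ahead of the robot, y to its left, z up, the work surface at z = 0. Lengths are in mm, angles in rad, forces in N, time in s.
With the tool pointing down it reaches from about 300 to 875 mm from the base axis. Payload 6.4 kg.
Tool frame: the origin (TCP) lies on the centre line of the jaws, within the pads' length; the fingertips stand 22 mm ahead of it and the grasp point (between the pads) lies 3 mm ahead of it; z points along the fingers, y is the direction in which the jaws open and shut (so a half turn about z gives the same grasp; the last joint's range is limited). The gripper opens to 88 mm and grips with 3 to 60 N. Pads are 18 mm wide; open, the fingers measure 123 mm over their backs; the gripper's body (75 mm by 187 mm) begins 45 mm behind the grasp point.
Start: joints at [-1.365, 0.181, 1.607, -0, 1.354, -0.206], TCP at [230.166, -526.939, 260.714] pointing down, gripper open.
Joint ranges: [-2.99, 2.99], [-0.89, 2.07], [0.3, 2.58], [-1.14, 4.28], [0, 2.63], [-3.12, 3.12]. Speed limits (rad/s): [2.57, 2.57, 3.01, 3.14, 3.14, 3.14].

## Interface

Orientations are given as a rotation vector (axis times angle).
In Python, from rig import env gives the robot as it stands.
- The arm moves only by the tool arm_command, never from a script. Its arguments are lists of equal length, an entry for each row: "dr": the turn, a rotation vector about the tool's x, y, z in rad, a list of three; "xyz": the shift along the tool's x, y, z in mm, a list of three; "claw": the closure, from 0 (fully open) to 1 (shut). In form: {"dr": [[wx, wy, wz], ...], "xyz": [[tx, ty, tz], ...], "claw": [claw, ...]}. A call has 1 to 10 rows; each row shifts and turns the commanded pose from where the row before left it, along the tool's axes as they then stand; what a row does not reach is not made up. A row lasts 1/8 s, in which the tool goes at most 62.5 mm and 10.7 degrees, less where a joint would pass 70% of its speed; a pose out of reach is approached as far as the arm can. A call with a gripper value outside its range is refused whole. The fingers move at their own pace and stop on an object; "newtons" is the grip in N (left out, the last holds). Time passes only in rows, so rows that do not move let the fingers close. It gives the time, the measured TCP pose, the force and the opening at its end, in the units of the state.
- env.get_obs(): the state, without advancing time (a new reading comes with each control period).
- env.capture(name): name is "scene" or "top" or "wrist"; returns a dict with "frame" (384x512x3 uint8, red, green, blue), "range_z" (384x512 float32, mm along the optical axis (not along the pixel's ray), 0 where there is no reading), "fx", "fy", "cx", "cy" (pixels), "world_to_cam" (4x4, takes a point from world to camera coordinates); the wrist camera has in their place "tool_from_camera" (4x4, takes a point from camera to tool coordinates, whose origin is the TCP and whose axes are the flange's). Camera axes: x right, y down, z forward; pixel columns grow to the right and rows downward; lengths in mm; the calibration is good to about 2 mm. A picture is of the moment at which its call begins: read the wrist's pose just before it.
- env.close_job(): hands the job in, once; it reports no verdict.
The state is a dict: "time_s": time; "q": joint angles; "qd": joint speeds; "joint_efforts": joint torques, N m; "tool_pos": TCP position; "tcp_rot": TCP orientation; "wrist_force": force on the tool from outside, world axes, zero at the start; "wrist_torque": the same for the moment, N m; "opening": finger opening in mm.
Only numpy, scipy, OpenCV 4.12 (cv2) and the standard library are available. Lean on these libraries where they do the work, as an engineer would, in place of code of your own. Each camera call takes 0.05 s, during which the arm holds its last target.

## Working session

There is one attempt and no reset: what is moved stays moved. The work goes in short steps, Python scripts to look and compute and a tool call to move; the robot and the scene stay as the last step left them, time stands still between calls to the robot, and variables do not carry over. Pictures are saved under pics/ and viewed, and the job is handed in when it is done.

Besides the shell and the picture viewer there is one more tool, called as name(argument=value, ...) on one line, values as JSON. arm_command: Moves the arm, as the interface text tells. Its arguments: {"type":"object","properties":{"dr":{"type":"array","items":{"type":"array","items":{"type":"number"}}},"xyz":{"type":"array","items":{"type":"array","items":{"type":"number"}}},"claw":{"type":"array","items":{"type":"number"}},"newtons":{"type":"number"}},"required":["dr","xyz","claw"]}

```bash
ls; mkdir -p pics; python3 - <<'E'
from rig import env
import cv2
print(env.get_obs())
import numpy as np
for n in ["scene","top","wrist"]:
    c=env.capture(n); cv2.imwrite(f"pics/{n}0.png",c["frame"][:,:,::-1]); np.savez(f"{n}0.npz",**c)
    print(n,{k:v for k,v in c.items() if k not in("frame","range_z")})
E
```

```text
pics
{'time_s': 0.0, 'q': array([-1.36528883e+00,  1.81502053e-01,  1.60799005e+00, -7.14945018e-06,
        1.35382861e+00, -2.06301179e-01]), 'qd': array([-0.00055746, -0.00142318,  0.00112253, -0.00039385,  0.00172772,
       -0.00067492]), 'joint_efforts': array([-3.81409145e-04, -4.33866298e+01, -3.41852832e+01,  7.02406629e-02,
        3.85398965e-02, -1.09568098e-04]), 'tool_pos': array([ 230.06307784, -526.42309926,  259.84072226]), 'tcp_rot': array([-3.07353913e+00, -6.41955478e-01,  9.88230784e-06]), 'wrist_force': array([0.00806974, 0.45668128, 0.4748749 ]), 'wrist_torque': array([-0.03200545, -0.00683369,  0.02266834]), 'opening': 88.0628110241717}
scene {'fx': 365.8757553048851, 'fy': 365.8757553048851, 'cx': 259.20417367896783, 'cy': 195.78373896918495, 'world_to_cam': array([[-6.01444394e-01,  7.98867066e-01, -8.72077705e-03,
         3.14480511e+02],
       [ 4.47099269e-01,  3.27521924e-01, -8.32365084e-01,
        -1.46394219e+02],
       [-6.62092807e-01, -5.04520367e-01, -5.54159106e-01,
         1.42649332e+03],
       [ 0.00000000e+00,  0.00000000e+00,  0.000000
[... 272 characters left out ...]
.25605248e-02, -1.19728463e-01,
         5.49866396e+02],
       [ 1.19538856e-01, -9.57834464e-03, -9.92783318e-01,
         1.43798076e+03],
       [ 0.00000000e+00,  0.00000000e+00,  0.00000000e+00,
         1.00000000e+00]])}
wrist {'fx': 279.3304613661088, 'fy': 279.3304613661088, 'cx': 253.72010187482337, 'cy': 189.22654268645462, 'tool_from_camera': array([[ 2.32237060e-04, -9.49908982e-01, -3.12526593e-01,
         8.14350679e+01],
       [ 9.99999938e-01,  3.03882578e-04, -1.80540618e-04,
         1.34727183e-01],
       [ 2.66468542e-04, -3.12526532e-01,  9.49908994e-01,
        -1.24742463e+02],
       [ 0.00000000e+00,  0.00000000e+00,  0.00000000e+00,
         1.00000000e+00]])}
```

View pics/scene0.png

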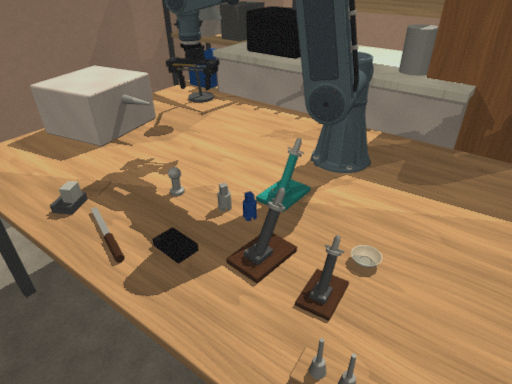

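View pics/top0.png

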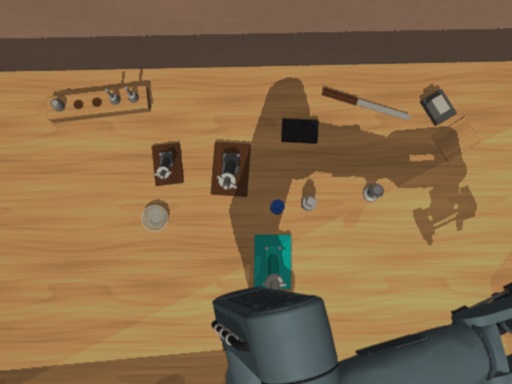

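View pics/wrist0.png

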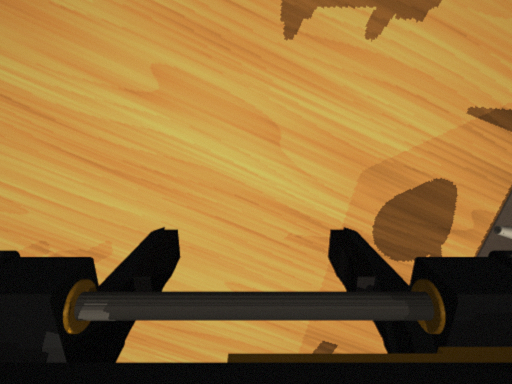

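```bash
python3 - <<'E'
import cv2,numpy as np
t=cv2.imread("pics/top0.png"); s=cv2.imread("pics/scene0.png")
a=cv2.resize(t[130:220,200:400],(800,360),interpolation=cv2.INTER_CUBIC)
b=cv2.resize(s[130:290,160:360],(750,600),interpolation=cv2.INTER_CUBIC)
cv2.imwrite("pics/a1.png",a);cv2.imwrite("pics/b1.png",b)
E
```

```text
(no output)
```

View pics/a1.png

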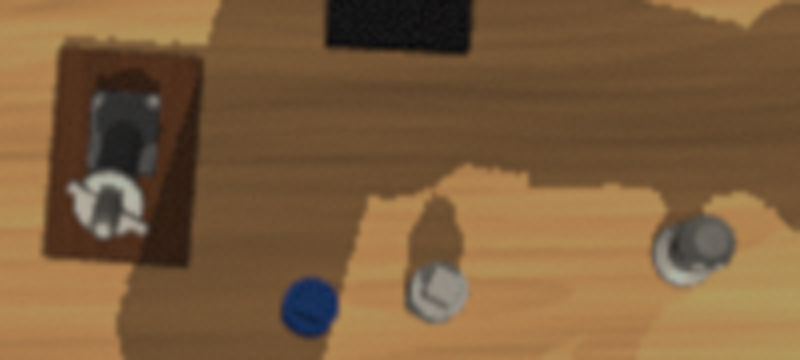

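View pics/b1.png

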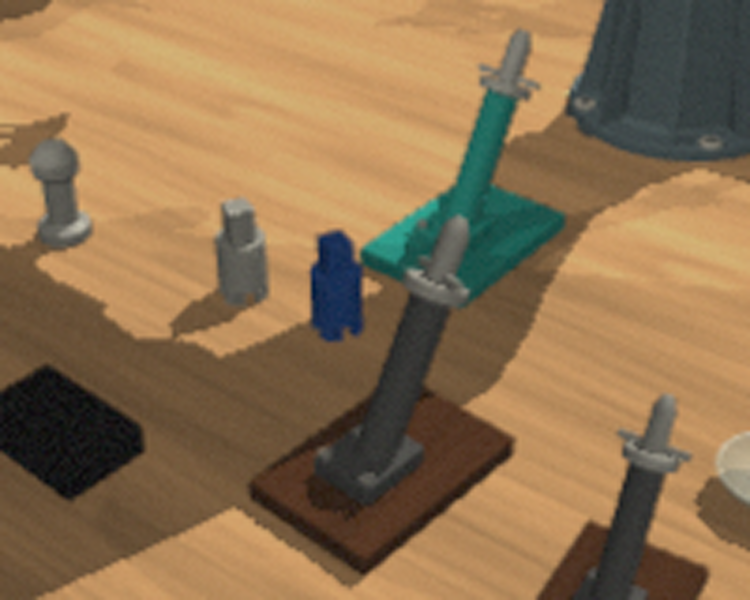

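```bash
cat > h.py <<'E'
import numpy as np,cv2
from scipy.spatial.transform import Rotation as R
def cloud(c,T_wc=None):
    z=c["range_z"].astype(float); v,u=np.mgrid[:z.shape[0],:z.shape[1]]
    P=np.stack([(u-c["cx"])/c["fx"]*z,(v-c["cy"])/c["fy"]*z,z],-1)
    if T_wc is None: T_wc=np.linalg.inv(c["world_to_cam"])
    W=P@T_wc[:3,:3].T+T_wc[:3,3]; W[z<=0]=np.nan
    return W
def wrist_T(o,c):
    T=np.eye(4);T[:3,:3]=R.from_rotvec(o["tcp_rot"]).as_matrix();T[:3,3]=o["tool_pos"]
    return T@c["tool_from_camera"]
def proj(c,X,T_wc=None):
    M=c["world_to_cam"] if T_wc is None else np.linalg.inv(T_wc)
    p=np.atleast_2d(X)@M[:3,:3].T+M[:3,3]
    return np.c_[c["fx"]*p[:,0]/p[:,2]+c["cx"],c["fy"]*p[:,1]/p[:,2]+c["cy"]]
E
python3 - <<'E'
from h import *
np.set_printoptions(precision=1,suppress=True)
t=dict(np.load("top0.npz"));s=dict(np.load("scene0.npz"))
Wt=cloud(t);Ws=cloud(s)
for n,W,pts in (("top",Wt,dict(head=(310,200),plain=(377,189),blue=(277,206),peg=(227,180),dish=(155,216),case=(300,130))),("scene",Ws,dict(head=(223,186),body=(224,202),tip=(281,190),ring=(275,210),blue=(250,205)))):
    for k,(u,v) in pts.items(): print(n,k,np.nanmedian(W[v-1:v+2,u-1:u+2].reshape(-1,3),0))
# board
reg=Wt[135:200,205:255].reshape(-1,3); b=reg[(reg[:,2]>12)&(reg[:,2]<24)]
r=cv2.minAreaRect(b[:,:2].astype(np.float32));print("board",r,cv2.boxPoints(r),np.median(b[:,2]))
# sleeve cloud both
for n,W,(u0,u1,v0,v1) in (("top",Wt,(295,325,185,215)),("scene",Ws,(208,238,178,218))):
    p=W[v0:v1,u0:u1].reshape(-1,3)
    for lo,hi in((8,52),(60,82),(82,95)):
        q=p[(p[:,2]>lo)&(p[:,2]<hi)]
        if len(q)>4: print(n,lo,len(q),np.median(q,0),q.min(0),q.max(0))
for n,W,(u0,u1,v0,v1) in (("top",Wt,(205,255,135,205)),("scene",Ws,(235,300,185,275))):
    p=W[v0:v1,u0:u1].reshape(-1,3)
    for lo in range(60,200,10):
        q=p[(p[:,2]>lo)&(p[:,2]<lo+10)]
        if len(q)>2: print(n,lo,len(q),np.median(q,0),q.min(0),q.max(0))
E
```

```text
top head [ 516.9 -142.9   85.2]
top plain [ 542.7 -332.5   95.2]
top blue [501.4 -48.7  87.2]
top peg [568.   87.6 162.8]
top dish [487.4 312.    4.5]
top case [ 734.8 -128.    26.9]
scene head [ 521.1 -138.3   86. ]
scene body [ 529.8 -129.2   34. ]
scene tip [557.3  96.  178. ]
scene ring [587.9  99.3 135.6]
scene blue [517.  -37.4  55. ]
board ((624.2770385742188, 84.31262969970703), (109.8274917602539, 160.91664123535156), 84.63121032714844) [[539.   37.2]
 [699.2  22.1]
 [709.5 131.5]
 [549.3 146.5]] 18.174207280595283
top 8 43 [ 505.6 -132.4   34.6] [ 488.  -188.9    8.1] [ 557.5 -110.8   52. ]
top 60 33 [ 508.7 -140.6   67.1] [ 495.6 -160.    60.2] [ 533.6 -125.6   81.6]
top 82 53 [ 513.6 -145.4   86.5] [ 499.4 -157.3   83. ] [ 527.4 -131.1   91.3]
scene 8 154 [ 528.4 -128.5   29.6] [ 499.9 -155.8    8.1] [ 537.1 -120.4   51.9]
scene 60 53 [ 521.1 -134.5   70.6] [ 509.5 -157.    60. ] [ 528.8 -127.4   81.7]
scene 82 38 [ 516.1 -140.2   86.1] [ 502.6 -155.9   82.5] [ 529.6 -130.6   89.1]
top 60 16 [627.1  82.9  65.4] [613.4  71.6  60.1] [632.6  97.8  69.4]
top 70 16 [620.5  79.
[... 1071 characters left out ...]
4.5] [590.9  76.4  90.1] [617.4 103.9  99.4]
scene 100 51 [603.   95.7 105. ] [583.4  78.2 100.1] [610.6 105.2 109.9]
scene 110 54 [597.   96.7 114.6] [576.3  76.9 110.2] [606.2 106.3 119.7]
scene 120 54 [591.6  97.  125.1] [564.3  79.9 120.1] [599.1 111.2 130. ]
scene 130 49 [585.3  96.7 134.8] [557.5  69.  130.1] [592.8 114.1 139.9]
scene 140 92 [584.6  96.1 145.9] [552.8  68.2 140.3] [594.4 114.6 150. ]
scene 150 55 [571.1  98.6 153.4] [554.8  82.6 150.3] [590.8 117.3 160. ]
scene 160 40 [562.9  97.  165.3] [551.8  85.2 160.5] [569.9 102.7 170. ]
scene 170 32 [557.3  96.2 175.9] [545.6  86.7 170.6] [562.5 101.5 179.9]
scene 180 6 [552.4  94.7 181.5] [548.3  90.1 180.7] [554.2  98.6 182.4]
```

```bash
cat >> h.py <<'E'
def delta(o,pos,Rt):
    R0=R.from_rotvec(o["tcp_rot"])
    return R0.inv().apply(np.array(pos)-o["tool_pos"]),(R0.inv()*Rt).as_rotvec()
E
python3 - <<'E'
from h import *
from rig import env
np.set_printoptions(precision=3,suppress=True)
o=env.get_obs(); Rm=R.from_rotvec(o["tcp_rot"]).as_matrix(); print(Rm)
print(delta(o,[515,-144,210],R.from_rotvec(o["tcp_rot"])))
E
```

```text
[[ 0.916  0.4   -0.   ]
 [ 0.4   -0.916  0.001]
 [ 0.    -0.001 -1.   ]]
(array([ 414.206, -236.502,   50.461]), array([0., 0., 0.]))
```

arm_command(dr=[[0,0,0],[0,0,0],[0,0,0],[0,0,0],[0,0,0],[0,0,0],[0,0,0],[0,0,0],[0,0,0],[0,0,0]], xyz=[[46,-26.3,5.6],[46,-26.3,5.6],[46,-26.3,5.6],[46,-26.3,5.6],[46,-26.3,5.6],[46,-26.3,5.6],[46,-26.3,5.6],[46,-26.3,5.6],[46,-26.3,5.6],[0,0,0]], claw=[0,0,0,0,0,0,0,0,0,0])

```text
time_s: 1.4
tool_pos: [515.7, -141.2, 209.5]
tcp_rot: [-3.072, -0.65, 0.001]
wrist_force: [0.5, -0.6, -0.6]
opening: 88.3
```

```bash
cat > shot.py <<'E'
import sys
from h import *
from rig import env
o=env.get_obs(); c=env.capture("wrist"); n=sys.argv[1]
cv2.imwrite(f"pics/{n}.png",c["frame"][:,:,::-1]); np.savez(n+".npz",T=wrist_T(o,c),**c)
np.set_printoptions(precision=3,suppress=True)
print(o["time_s"],o["tool_pos"],o["tcp_rot"],o["q"],o["wrist_force"],o["opening"])
E
python3 shot.py w1
```

```text
1.4 [ 515.726 -141.221  209.533] [-3.072 -0.65   0.001] [-0.49   0.145  1.757  0.001  1.241  0.664] [ 0.466 -0.617 -0.57 ] 88.2519162457936
```

View pics/w1.png

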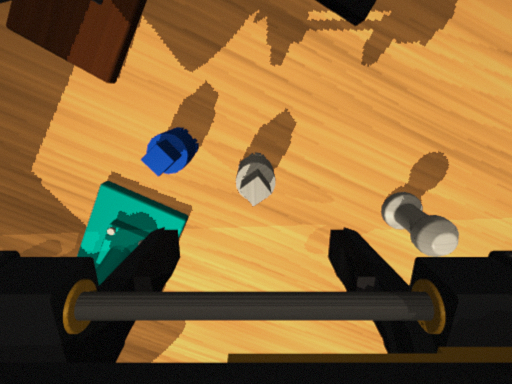

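```bash
python3 - <<'E'
from h import *
np.set_printoptions(precision=1,suppress=True)
c=dict(np.load("w1.npz")); W=cloud(c,c["T"])
p=W[140:215,225:290].reshape(-1,3)
q=p[(p[:,2]>81)&(p[:,2]<95)];print(len(q),np.median(q[:,2]))
r=cv2.minAreaRect(q[:,:2].astype(np.float32));print(r,cv2.boxPoints(r))
q=p[(p[:,2]>6)&(p[:,2]<52)];print(len(q))
from scipy.optimize import least_squares
f=lambda x:np.hypot(q[:,0]-x[0],q[:,1]-x[1])-21
s=least_squares(f,[517,-142],loss="soft_l1");print("body ctr",s.x,np.abs(s.fun).mean())
q=p[(p[:,2]>53)&(p[:,2]<60)];print(q.min(0),q.max(0))
cv2.imwrite("pics/w1c.png",cv2.resize(c["frame"][135:235,200:310,::-1],(770,700//1),interpolation=cv2.INTER_CUBIC)[:600])
# turquoise peg & everything >100
for n in("scene0","top0"):
    t=dict(np.load(n+".npz"));Wt=cloud(t).reshape(-1,3)
    q=Wt[(Wt[:,2]>150)&(Wt[:,2]<215)&(Wt[:,0]>330)&(Wt[:,0]<700)&(abs(Wt[:,1])<300)]; print(n,len(q))
    for i in range(5,7):pass
    m=q[(q[:,0]<500)]; print(m[::max(1,len(m)//15)])
E
```

```text
560 86.72545192047365
((514.37255859375, -143.1804962158203), (22.32878875732422, 22.055936813354492), 60.66349411010742) [[ 499.3 -147.5]
 [ 518.5 -158.3]
 [ 529.5 -138.9]
 [ 510.2 -128. ]]
248
body ctr [ 513.8 -143.4] 0.15361616859614238
[ 493.6 -163.6   53.2] [ 534.8 -122.6   59.8]
scene0 133
[]
top0 92
[]
```

View pics/w1c.png

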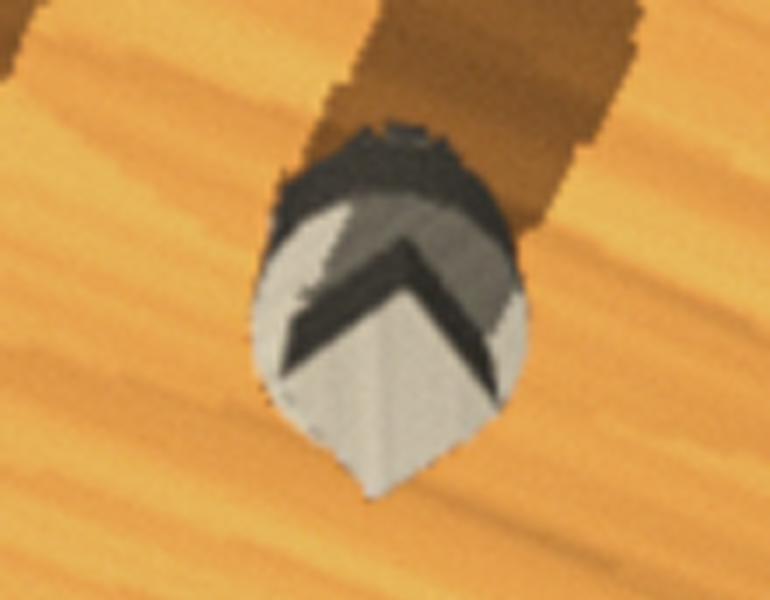

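```bash
cat >> h.py <<'E'
pz=np.array([-.4978,.0469,.8660]); py=np.array([.0938,.9956,0]); po=np.array([569.0,89.5,140.])
E
python3 - <<'E'
from h import *
from rig import env
np.set_printoptions(precision=3,suppress=True)
s=dict(np.load("scene0.npz"));W=cloud(s);f=s["frame"].astype(int)
m=(f[...,2]>f[...,0]+40)&(f[...,1]>f[...,0]+40)&(W[...,2]>25);q=W[m];q=q[q[:,2]<200];i=np.argsort(q[:,2]);print("teal",q[i][::len(i)//8])
print("teal tip",W[143:150,295:300].reshape(-1,3)[::6])
o=env.get_obs()
Rt=R.from_matrix(np.c_[py,np.cross(-pz,py),-pz]); print(Rt.as_rotvec())
p,r=delta(o,po+130*pz,Rt);print(p,r,np.linalg.norm(p),np.linalg.norm(r))
E
```

```text
teal [[345.857  -7.889  25.445]
 [366.03  -14.219  33.56 ]
 [359.767 -18.62   40.086]
 [355.318 -22.137  55.453]
 [345.712 -21.379  69.715]
 [329.273 -17.551  85.455]
 [325.453 -20.74  100.938]
 [322.795 -34.547 117.019]
 [309.812 -28.483 131.257]]
teal tip [[286.283 -33.988 165.947]
 [286.912 -29.739 163.898]
 [286.897 -25.884 161.495]
 [285.597 -22.791 158.373]
 [283.538 -20.136 154.818]
 [293.234 -28.69  149.179]]
[2.006 1.826 0.489]
[  86.383 -222.542  -42.751] [-0.474  0.278 -1.036] 242.51753381653103 1.1730392743242826
```

```bash
cat >> h.py <<'E'
def plan(o,pos,Rt,n,via=None):
    R0=R.from_rotvec(o["tcp_rot"]);r=(R0.inv()*Rt).as_rotvec()/n
    st=(np.array(pos)-o["tool_pos"])/n
    dr=[];xyz=[]
    for i in range(n):
        dr.append([round(float(v),3) for v in r]);xyz.append([round(float(v),1) for v in R0.inv().apply(st)])
        R0=R0*R.from_rotvec(r)
    print(dr);print(xyz,np.linalg.norm(st),np.linalg.norm(r)*57.3)
E
python3 - <<'E'
from h import *
from rig import env
Rt=R.from_matrix(np.c_[py,np.cross(-pz,py),-pz])
plan(env.get_obs(),po+130*pz,Rt,8)
E
```

```text
[[-0.059, 0.035, -0.13], [-0.059, 0.035, -0.13], [-0.059, 0.035, -0.13], [-0.059, 0.035, -0.13], [-0.059, 0.035, -0.13], [-0.059, 0.035, -0.13], [-0.059, 0.035, -0.13], [-0.059, 0.035, -0.13]]
[[10.8, -27.8, -5.3], [14.5, -25.8, -6.5], [17.9, -23.3, -7.4], [21.0, -20.3, -8.0], [23.7, -16.9, -8.3], [26.0, -13.2, -8.4], [27.7, -9.3, -8.1], [28.9, -5.1, -7.5]] 30.314691727066382 8.401893802347674
```

arm_command(dr=[[-0.059,0.035,-0.13],[-0.059,0.035,-0.13],[-0.059,0.035,-0.13],[-0.059,0.035,-0.13],[-0.059,0.035,-0.13],[-0.059,0.035,-0.13],[-0.059,0.035,-0.13],[-0.059,0.035,-0.13],[0,0,0],[0,0,0]], xyz=[[10.8,-27.8,-5.3],[14.5,-25.8,-6.5],[17.9,-23.3,-7.4],[21.0,-20.3,-8.0],[23.7,-16.9,-8.3],[26.0,-13.2,-8.4],[27.7,-9.3,-8.1],[28.9,-5.1,-7.5],[0,0,0],[0,0,0]], claw=[0,0,0,0,0,0,0,0,0,0])

```text
time_s: 2.7
tool_pos: [504.8, 92.7, 253.4]
tcp_rot: [2.009, 1.824, 0.49]
wrist_force: [-0.7, 0.8, -0.3]
opening: 88.4
```

```bash
python3 shot.py w2
```

```text
2.7 [504.756  92.705 253.423] [2.009 1.824 0.49 ] [-0.032 -0.252  2.122 -0.045  0.749  0.09 ] [-0.671  0.809 -0.267] 88.39512329747411
```

View pics/w2.png

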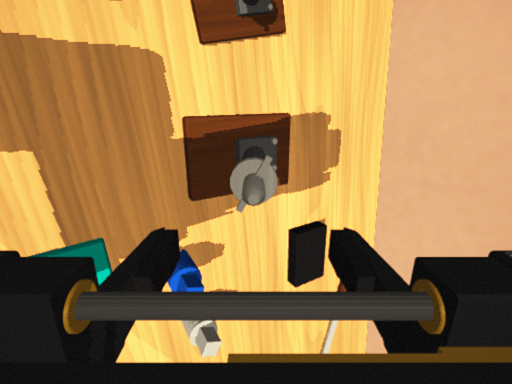

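```bash
python3 - <<'E'
from h import *
np.set_printoptions(precision=2,suppress=True)
c=dict(np.load("w2.npz")); W=cloud(c,c["T"])
B=np.c_[np.cross(py,pz),py,pz]
L=(W[130:230,210:310]-po)@B
u=L.reshape(-1,3); r=np.hypot(u[:,0],u[:,1])
m=(abs(u[:,2])<3)&(r<27); q=u[m]; print("shoulder",len(q),np.median(q,0))
A=np.c_[q[:,:2],np.ones(len(q))];print("plane",np.linalg.lstsq(A,q[:,2],rcond=None)[0])
(cx,cy),rad=cv2.minEnclosingCircle(q[:,:2].astype(np.float32));print("circle",cx,cy,rad, q.min(0),q.max(0))
m=(u[:,2]>4)&(u[:,2]<12)&(r<36)&(r>14); q=u[m]; print("pin",len(q))
print(q[::max(1,len(q)//30)])
d=q[:,:2]; C=np.cov(d.T);w,v=np.linalg.eigh(C);v=v[:,1];print("dir",v,"angle from y",np.arctan2(-v[0]*np.sign(v[1]),abs(v[1])),d.mean(0))
for lo in (14,20,26,32,38,42):
    q=u[(u[:,2]>lo)&(u[:,2]<lo+6)&(r<20)]; 
    if len(q)>3:print(lo,len(q),q.mean(0),q.min(0),q.max(0))
cv2.imwrite("pics/w2c.png",cv2.resize(c["frame"][130:230,205:315,::-1],(660,600),interpolation=cv2.INTER_CUBIC))
E
```

```text
shoulder 996 [-1.94  6.98  0.34]
plane [-0.   -0.    0.34]
circle 0.44666433334350586 0.12725917994976044 24.177045822143555 [-21.25 -19.66  -2.63] [23.69 24.22  2.78]
pin 223
[[ 12.72  28.8    4.54]
 [ 13.46  27.78   8.55]
 [ 14.43  26.63   7.39]
 [ 13.5   25.88   8.18]
 [ 12.63  24.87   7.73]
 [ 10.82  24.07   8.24]
 [  9.11  22.57   5.64]
 [ 15.4   22.88   7.09]
 [ 13.53  22.28   8.48]
 [ 11.8   21.02   6.99]
 [  9.97  20.23   7.57]
 [  8.14  19.57   8.65]
 [  6.39  17.87   5.46]
 [ 12.7   18.44   7.88]
 [ 10.89  17.57   8.12]
 [  9.11  16.34   6.92]
 [  7.26  15.73   8.18]
 [  5.45  14.77   8.06]
 [  4.53  14.09   9.07]
 [ 10.87  14.15   9.33]
 [  8.2   11.85   7.75]
 [ -9.58 -13.52   7.63]
 [ -9.61 -15.53   7.64]
 [ -8.65 -16.28   8.34]
 [ -8.68 -17.39   8.07]
 [ -9.64 -18.41   8.07]
 [-11.54 -19.33   8.29]
 [-12.52 -20.41   8.14]
 [-14.52 -21.93   6.89]
 [-15.34 -22.     9.25]
 [-15.42 -23.39   8.36]
 [-13.56 -24.55   8.04]]
dir [0.48 0.88] angle from y -0.5041507886883796 [3.22 6.26]
14 37 [ 0.54  9.4  16.99] [-8.13  1.85 14.13] [10.77 11.41 19.95]
20 42 [ 1.15  9.15 22.88] [-8.83  2.44 20.14] [10.59 11.39 25.85]
26 44 [ 0.91  9.17 28.96] [-8.57  3.45 26.07] [10.27 11.31 31.7 ]
32 111 [ 0.79  6.58 35.99] [-8.22 -7.62 32.13] [10.1  11.44 37.92]
38 169 [ 1.18  4.35 40.89] [-7.27 -6.42 38.03] [ 9.19 10.29 43.95]
42 204 [ 0.91  2.69 45.11] [-5.55 -4.81 42.01] [ 8.23  8.1  47.53]
```

View pics/w2c.png

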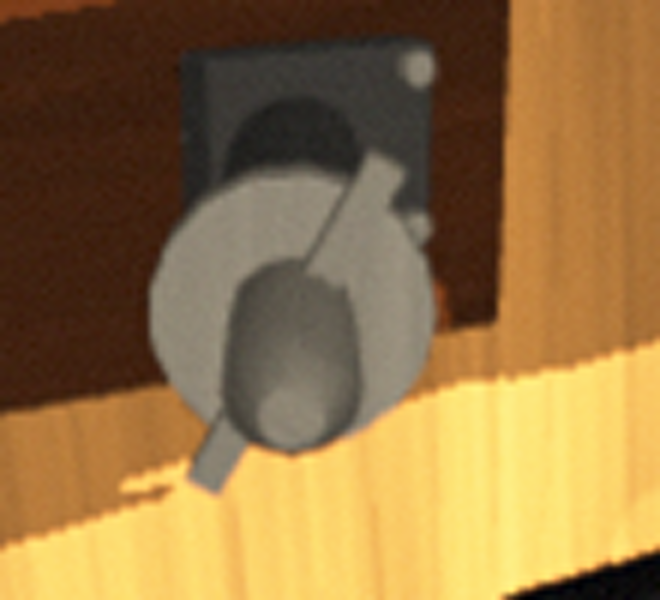

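```bash
cat >> h.py <<'E'
po=po+.95*np.cross(py,pz)+1.35*py+.3*pz
def grot(deg):
    a=np.deg2rad(deg);x=np.array([np.cos(a),np.sin(a),0]);z=np.array([0,0,-1.]);return R.from_matrix(np.c_[x,np.cross(z,x),z])
E
python3 - <<'E'
from h import *
from rig import env
plan(env.get_obs(),[514.1,-143.3,200],grot(60.7),6)
E
```

```text
[[0.086, -0.018, 0.068], [0.086, -0.018, 0.068], [0.086, -0.018, 0.068], [0.086, -0.018, 0.068], [0.086, -0.018, 0.068], [0.086, -0.018, 0.068]]
[[-39.0, 0.2, 10.3], [-38.7, 3.7, 10.9], [-38.1, 7.3, 11.1], [-37.3, 10.8, 11.0], [-36.3, 14.2, 10.6], [-35.0, 17.5, 9.9]] 40.34336479661787 6.348090172916287
```

arm_command(dr=[[0.086,-0.018,0.068],[0.086,-0.018,0.068],[0.086,-0.018,0.068],[0.086,-0.018,0.068],[0.086,-0.018,0.068],[0.086,-0.018,0.068],[0,0,0],[0,0,0]], xyz=[[-39.0,0.2,10.3],[-38.7,3.7,10.9],[-38.1,7.3,11.1],[-37.3,10.8,11.0],[-36.3,14.2,10.6],[-35.0,17.5,9.9],[0,0,0],[0,0,0]], claw=[0,0,0,0,0,0,0,0])

```text
time_s: 3.75
tool_pos: [514.1, -142.3, 199.1]
tcp_rot: [-2.709, -1.585, -0.003]
wrist_force: [0.1, -0.0, 0.0]
opening: 88.3
```

```bash
python3 shot.py w3;  python3 - <<'E'
from h import *
np.set_printoptions(precision=1,suppress=True)
c=dict(np.load("w3.npz")); W=cloud(c,c["T"])
p=W.reshape(-1,3); p=p[np.hypot(p[:,0]-514,p[:,1]+143)<35]
q=p[(p[:,2]>81)&(p[:,2]<95)];print(len(q),np.median(q[:,2]))
r=cv2.minAreaRect(q[:,:2].astype(np.float32));print(r)
q=p[(p[:,2]>6)&(p[:,2]<52)];print(len(q))
from scipy.optimize import least_squares
f=lambda x:np.hypot(q[:,0]-x[0],q[:,1]-x[1])-21
s=least_squares(f,[514,-142],loss="soft_l1");print("body ctr",s.x,np.abs(s.fun).mean())
from rig import env
o=env.get_obs()
print(delta(o,[*r[0],90],grot(60.7)))
E
```

```text
3.75 [ 514.085 -142.338  199.088] [-2.709 -1.585 -0.003] [-0.494  0.154  1.769  0.003  1.22   0.017] [ 0.119 -0.001  0.011] 88.31295211931798
595 86.7197756734765
((514.2758178710938, -143.3678741455078), (22.532629013061523, 20.980117797851562), 60.48120880126953)
273
body ctr [ 513.9 -143.8] 0.17877892927633263
(array([ -1.7,   1.1, 109.5]), array([-0., -0.,  0.]))
```

View pics/w3.png

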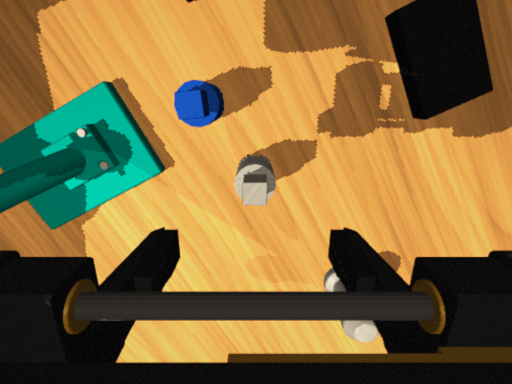

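arm_command(dr=[[0,0,0],[0,0,0],[0,0,0],[0,0,0],[0,0,0],[0,0,0]], xyz=[[-1.7,1.1,30],[0,0,35],[0,0,30],[0,0,15],[0,0,8],[0,0,0]], claw=[0,0,0.3,0.4,0.5,0.5])

```text
time_s: 4.55
tool_pos: [514.9, -143.5, 82.0]
tcp_rot: [-2.709, -1.588, -0.003]
wrist_force: [-0.8, 0.1, 0.3]
opening: 49.9
```

```bash
python3 shot.py w4
```

```text
4.55 [ 514.918 -143.486   82.025] [-2.709 -1.588 -0.003] [-0.495  0.327  1.832  0.003  0.982  0.013] [-0.787  0.106  0.254] 49.91272176821317
```

View pics/w4.png

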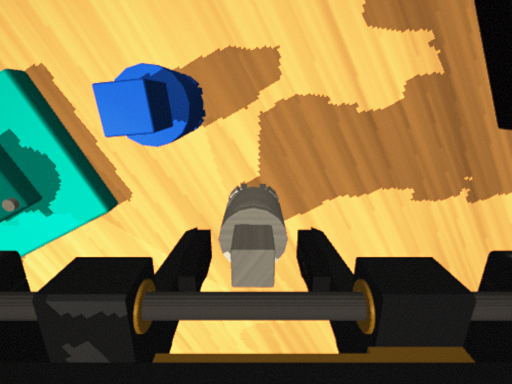

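arm_command(dr=[[0,0,0],[0,0,0],[0,0,0],[0,0,0],[0,0,0],[0,0,0]], xyz=[[0,0,0],[0,0,0],[0,0,0],[0,0,0],[0,0,0],[0,0,0]], claw=[0.65,0.75,1,1,1,1], newtons=35)

```text
time_s: 5.35
tool_pos: [514.9, -143.8, 82.1]
tcp_rot: [-2.709, -1.588, -0.003]
wrist_force: [-1.9, 0.7, 5.4]
opening: 21.7
```

arm_command(dr=[[0,0,0],[0,0,0],[0,0,0],[0,0,0],[0,0,0],[0,0,0]], xyz=[[0,0,-10],[0,0,-25],[0,0,-35],[0,0,-35],[0,0,-25],[0,0,0]], claw=[1,1,1,1,1,1])

```text
time_s: 6.1
tool_pos: [515.4, -144.4, 213.3]
tcp_rot: [2.709, 1.588, 0.006]
wrist_force: [0.2, -0.4, -4.4]
opening: 21.5
```

```bash
python3 shot.py w5; python3 - <<'E'
from h import *
from rig import env
th=0.495
B=np.cross(py,pz)
x=py*np.cos(th)+B*np.sin(th)
Rt=R.from_matrix(np.c_[x,np.cross(-pz,x),-pz])
plan(env.get_obs(),po+(80+60)*pz,Rt,9)
E
```

```text
6.1 [ 515.449 -144.4    213.336] [2.709 1.588 0.006] [-0.496  0.139  1.756  0.003  1.244  0.013] [ 0.158 -0.449 -4.373] 21.548321470291906
[[-0.052, 0.025, 0.008], [-0.052, 0.025, 0.008], [-0.052, 0.025, 0.008], [-0.052, 0.025, 0.008], [-0.052, 0.025, 0.008], [-0.052, 0.025, 0.008], [-0.052, 0.025, 0.008], [-0.052, 0.025, 0.008], [-0.052, 0.025, 0.008]]
[[22.6, -14.5, -5.5], [22.6, -14.4, -5.7], [22.7, -14.3, -5.9], [22.7, -14.2, -6.1], [22.7, -14.0, -6.2], [22.8, -13.9, -6.4], [22.8, -13.8, -6.5], [22.9, -13.6, -6.7], [22.9, -13.4, -6.8]] 27.438126217814283 3.3638436107146
```

View pics/w5.png

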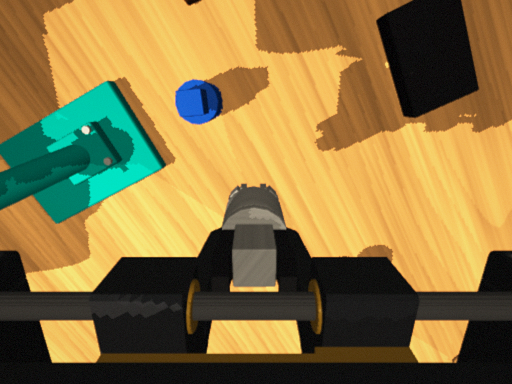

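```bash
cat >> h.py <<'E'
def pegrot(th):
    B=np.cross(py,pz);x=py*np.cos(th)+B*np.sin(th)
    return R.from_matrix(np.c_[x,np.cross(-pz,x),-pz])
E
python3 - <<'E'
from h import *
from rig import env
plan(env.get_obs(),po+170*pz,pegrot(.495),8)
E
```

```text
[[-0.059, 0.029, 0.009], [-0.059, 0.029, 0.009], [-0.059, 0.029, 0.009], [-0.059, 0.029, 0.009], [-0.059, 0.029, 0.009], [-0.059, 0.029, 0.009], [-0.059, 0.029, 0.009], [-0.059, 0.029, 0.009]]
[[24.7, -18.0, -9.5], [24.8, -17.7, -9.8], [24.9, -17.3, -10.1], [25.1, -17.0, -10.4], [25.2, -16.6, -10.7], [25.4, -16.2, -11.0], [25.5, -15.8, -11.2], [25.7, -15.4, -11.4]] 32.017865648249575 3.784324062053925
```

arm_command(dr=[[-0.059,0.029,0.009],[-0.059,0.029,0.009],[-0.059,0.029,0.009],[-0.059,0.029,0.009],[-0.059,0.029,0.009],[-0.059,0.029,0.009],[-0.059,0.029,0.009],[-0.059,0.029,0.009],[0,0,0],[0,0,0]], xyz=[[24.7,-18.0,-9.5],[24.8,-17.7,-9.8],[24.9,-17.3,-10.1],[25.1,-17.0,-10.4],[25.2,-16.6,-10.7],[25.4,-16.2,-11.0],[25.5,-15.8,-11.2],[25.7,-15.4,-11.4],[0,0,0],[0,0,0]], claw=[1,1,1,1,1,1,1,1,1,1])

```text
time_s: 7.4
tool_pos: [483.8, 98.6, 286.3]
tcp_rot: [2.456, 1.321, 0.623]
wrist_force: [0.6, -0.2, -4.4]
opening: 21.5
```

```bash
python3 shot.py w6; python3 - <<'E'
from h import *
from rig import env
np.set_printoptions(precision=3,suppress=True)
print(delta(env.get_obs(),po+170*pz,pegrot(.495)))
for n in("scene","top"):
    c=env.capture(n);np.savez(n+"6.npz",**c)
    b=c["frame"][:,:,::-1]
    print(proj(c,[po,po+46*pz]))
    u,v=proj(c,[po+60*pz])[0].astype(int)
    cv2.imwrite(f"pics/{n}6.png",cv2.resize(b[v-50:v+60,u-60:u+60],(654,600),interpolation=cv2.INTER_CUBIC))
E
```

```text
7.4 [483.825  98.555 286.325] [2.456 1.321 0.623] [-0.02  -0.346  2.122 -0.044  0.845  0.585] [ 0.609 -0.214 -4.398] 21.523857491756353
(array([ 1.294,  0.886, -0.66 ]), array([-0.002, -0.003,  0.003]))
[[276.234 204.067]
 [282.423 187.115]]
[[226.267 180.492]
 [224.794 186.927]]
```

View pics/w6.png

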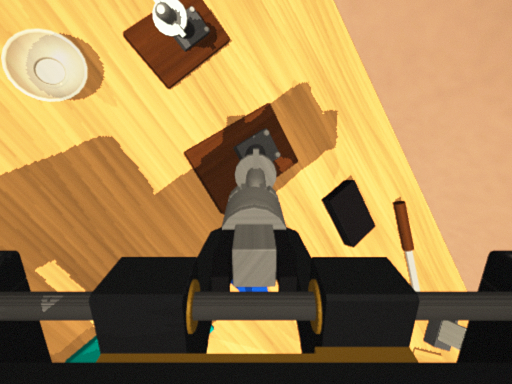

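View pics/scene6.png

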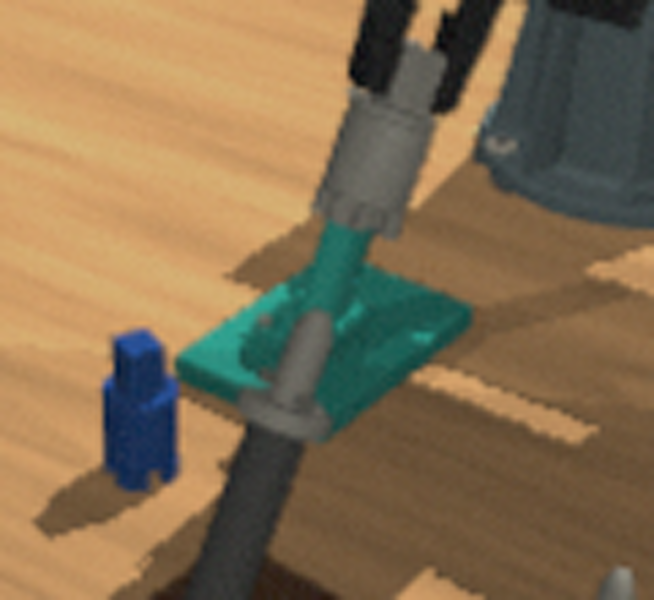

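View pics/top6.png

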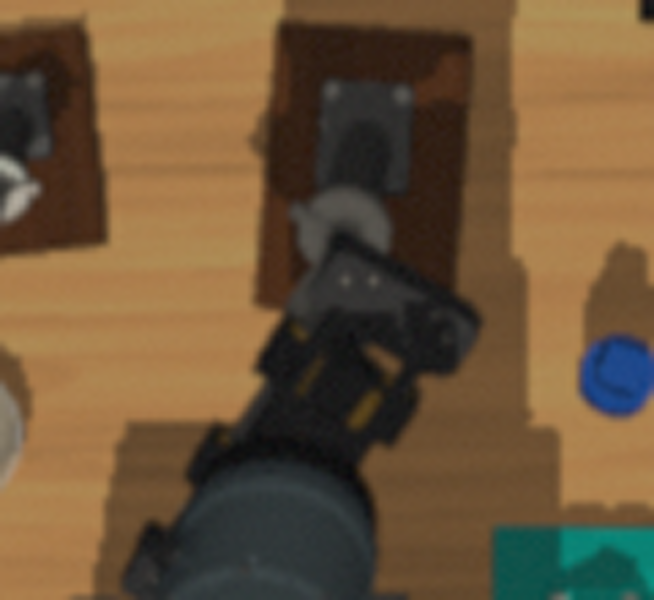

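```bash
cat > fit.py <<'E'
import sys
from h import *
from scipy.optimize import least_squares
np.set_printoptions(precision=2,suppress=True)
c=dict(np.load(sys.argv[1]+".npz")); W=cloud(c,c["T"]);B=np.c_[np.cross(py,pz),py,pz]
u=((W-po)@B).reshape(-1,3)
def cyl(q,rad,z0):
    f=lambda x:np.hypot(q[:,0]-x[0]-x[2]*(q[:,2]-z0),q[:,1]-x[1]-x[3]*(q[:,2]-z0))-rad
    s=least_squares(f,[0,0,0,0],loss="soft_l1",f_scale=.5);return s.x,np.abs(s.fun).mean()
zr=float(sys.argv[2]) # expected rim z
r=np.hypot(u[:,0],u[:,1])
q=u[(u[:,2]>zr+14)&(u[:,2]<zr+53)&(r>15)&(r<26)];print("sleeve",len(q),*cyl(q,21,zr))
q=u[(u[:,2]>zr-8)&(u[:,2]<zr+60)&(r<26)&(r>17)];print("zmin",np.percentile(q[:,2],[1,3]),)
q=u[(u[:,2]>10)&(u[:,2]<min(34,zr-5))&(r<14)];
if len(q)>10:print("peg",len(q),*cyl(q,10,zr))
q=u[(abs(u[:,2])<3)&(r<27)&(r>14)];print("shoulder z",np.median(q[:,2]),q.min(0),q.max(0))
E
python3 fit.py w6 90
```

```text
sleeve 1139 [-2.38 -0.31  0.01 -0.01] 0.2563004473385552
zmin [89.47 92.66]
peg 107 [-0.13  0.05  0.    0.  ] 0.1475952936447176
shoulder z -0.029106456035197358 [-22.51 -19.93  -2.8 ] [22.33 22.9   1.96]
```

arm_command(dr=[[-0.002,-0.003,0.003],[0,0,0],[0,0,0],[0,0,0]], xyz=[[1.35,1.7,10],[0,0,15],[0,0,8],[0,0,0]], claw=[1,1,1,1])

```text
time_s: 8.05
tool_pos: [502.8, 97.2, 259.2]
tcp_rot: [2.457, 1.313, 0.623]
wrist_force: [0.1, -0.1, -3.9]
opening: 21.7
```

```bash
python3 shot.py w7; python3 fit.py w7 57; python3 - <<'E'
from h import *
from rig import env
np.set_printoptions(precision=3,suppress=True)
print(delta(env.get_obs(),po+137*pz,pegrot(.495)))
E
```

```text
8.05 [502.783  97.184 259.208] [2.457 1.313 0.623] [-0.02  -0.261  2.117 -0.054  0.764  0.598] [ 0.069 -0.059 -3.867] 21.716149265161327
sleeve 1167 [ 0.67 -0.08  0.   -0.01] 0.34571678279434737
zmin [56.82 59.99]
peg 93 [-0.22  0.14  0.    0.01] 0.14683722167534038
shoulder z -0.03200939757404242 [-22.48 -13.92  -2.9 ] [22.55 22.92  2.11]
(array([-0.884, -1.191, -0.159]), array([ 0.001, -0.001, -0.   ]))
```

View pics/w7.png

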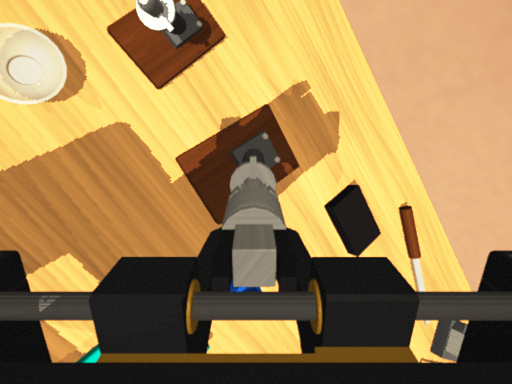

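arm_command(dr=[[0,0,0],[0,0,0],[0,0,0],[0,0,0],[0,0,0]], xyz=[[-0.3,-0.6,3],[0,0,4],[0,0,4],[0,0,3],[0,0,0]], claw=[1,1,1,1,1])

```text
time_s: 8.72
tool_pos: [509.5, 96.8, 248.0]
tcp_rot: [2.456, 1.313, 0.625]
wrist_force: [0.1, -0.6, -3.8]
opening: 21.7
```

```bash
python3 shot.py w8; python3 fit.py w8 43; python3 - <<'E'
from h import *
from rig import env
np.set_printoptions(precision=3,suppress=True)
print(delta(env.get_obs(),po+123*pz,pegrot(.495)))
E
```

```text
8.725 [509.463  96.75  247.961] [2.456 1.313 0.625] [-0.021 -0.229  2.118 -0.055  0.73   0.599] [ 0.093 -0.643 -3.813] 21.72194568405936
sleeve 1079 [ 0.87  0.01  0.01 -0.  ] 0.1842169380763256
zmin [43.74 46.55]
peg 34 [-0.38  0.54 -0.01  0.02] 0.18500223409100164
shoulder z -0.04406132643261215 [-21.04 -10.71  -2.97] [22.52 23.1   2.12]
(array([-0.855, -0.955,  0.315]), array([ 0.002, -0.002, -0.   ]))
```

arm_command(dr=[[0,0,0],[0,0,0],[0,0,0],[0,0,0],[0,0,0],[0,0,0],[0,0,0]], xyz=[[-0.4,-0.8,1],[0,0,3],[0,0,3],[0,0,3],[0,0,2],[0,0,2],[0,0,0]], claw=[1,1,1,1,1,1,1])

```text
time_s: 9.65
tool_pos: [515.7, 96.2, 235.5]
tcp_rot: [2.456, 1.313, 0.625]
wrist_force: [0.0, -0.3, -3.8]
opening: 21.7
```

```bash
python3 shot.py w9; python3 fit.py w9 29; python3 - <<'E'
from h import *
from rig import env
np.set_printoptions(precision=3,suppress=True)
print(delta(env.get_obs(),po+109*pz,pegrot(.495)), env.get_obs()["wrist_torque"])
E
```

```text
9.65 [515.713  96.206 235.506] [2.456 1.313 0.625] [-0.022 -0.195  2.118 -0.056  0.695  0.601] [ 0.029 -0.283 -3.838] 21.748001085382313
sleeve 1074 [ 0.08  0.05  0.01 -0.  ] 0.18808689795997943
zmin [29.49 32.7 ]
shoulder z -0.04101353987780364 [-20.47 -10.64  -2.88] [22.64 23.26  1.85]
(array([-0.501, -0.219,  0.373]), array([ 0.002, -0.002, -0.   ])) [0.082 0.557 0.011]
```

arm_command(dr=[[0,0,0],[0,0,0],[0,0,0],[0,0,0],[0,0,0],[0,0,0],[0,0,0],[0,0,0]], xyz=[[0,0,3],[0,0,3],[0,0,3],[0,0,3],[0,0,3],[0,0,0],[0,0,0],[0,0,0]], claw=[1,1,1,1,1,1,1,1])

```text
time_s: 10.7
tool_pos: [523.3, 95.5, 222.9]
tcp_rot: [2.455, 1.313, 0.626]
wrist_force: [0.5, 1.2, -3.8]
opening: 21.5
```

```bash
python3 shot.py w10; python3 fit.py w10 14; python3 - <<'E'
from h import *
from rig import env
np.set_printoptions(precision=3,suppress=True)
print(delta(env.get_obs(),po+94*pz,pegrot(.495)), env.get_obs()["wrist_torque"])
c=dict(np.load("w10.npz"));cv2.imwrite("pics/w10c.png",cv2.resize(c["frame"][140:240,200:310,::-1],(660,600),interpolation=cv2.INTER_CUBIC))
E
```

```text
10.7 [523.305  95.537 222.905] [2.455 1.313 0.626] [-0.023 -0.157  2.114 -0.057  0.66   0.602] [ 0.51   1.187 -3.834] 21.545739586887848
sleeve 1071 [ 0.47  0.08  0.   -0.  ] 0.1886836593687869
zmin [7.44 8.35]
shoulder z -0.16822143136515902 [-21.43 -12.18  -2.98] [22.63 23.27  1.95]
(array([-0.619, -0.386,  0.541]), array([ 0.002, -0.002, -0.   ])) [0.01  0.554 0.064]
```

View pics/w10c.png

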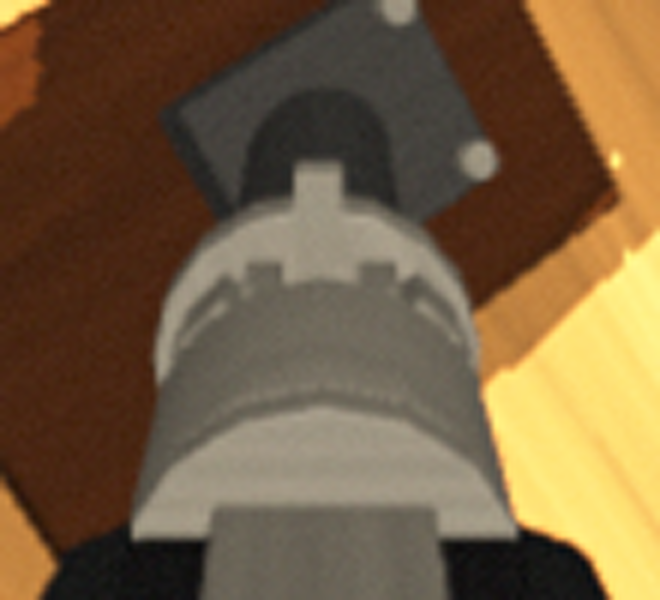

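arm_command(dr=[[0,0,0],[0,0,0],[0,0,0],[0,0,0],[0,0,0]], xyz=[[0,0,1.5],[0,0,1.5],[0,0,1.5],[0,0,1.5],[0,0,0]], claw=[1,1,1,1,1])

```text
time_s: 11.38
tool_pos: [526.2, 95.2, 217.4]
tcp_rot: [2.456, 1.313, 0.625]
wrist_force: [-0.4, -0.7, -3.7]
opening: 21.6
```

arm_command(dr=[[0,0,0],[0,0,0],[0,0,0],[0,0,0]], xyz=[[0,0,1],[0,0,1],[0,0,1],[0,0,0]], claw=[1,1,1,1])

```text
time_s: 11.88
tool_pos: [527.8, 95.1, 214.9]
tcp_rot: [2.455, 1.313, 0.626]
wrist_force: [-0.0, -0.3, -4.8]
opening: 21.5
```

```bash
python3 shot.py w11; python3 fit.py w11 5.5; python3 - <<'E'
from h import *
from rig import env
np.set_printoptions(precision=3,suppress=True)
o=env.get_obs();print(delta(o,po+85*pz,pegrot(.495)), o["wrist_torque"],(o["wrist_force"]@pz))
c=dict(np.load("w11.npz"));cv2.imwrite("pics/w11c.png",cv2.resize(c["frame"][140:240,200:310,::-1],(660,600),interpolation=cv2.INTER_CUBIC))
E
```

```text
11.875 [527.752  95.086 214.889] [2.455 1.313 0.626] [-0.024 -0.133  2.112 -0.058  0.639  0.602] [-0.021 -0.304 -4.791] 21.496207723794466
sleeve 1100 [ 0.29  0.12  0.   -0.  ] 0.21800264214738432
zmin [-1.22 -0.65]
shoulder z -0.23096242702819147 [-21.26 -11.06  -2.96] [22.76 23.13  2.18]
(array([-0.545, -0.283,  0.394]), array([ 0.002, -0.002, -0.   ])) [ 0.008  0.56  -0.011] -2.8165206805203704
```

View pics/w11c.png

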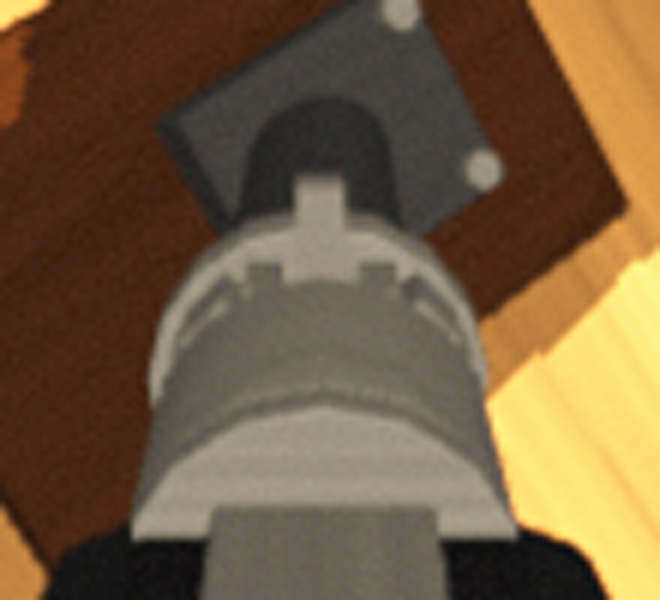

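arm_command(dr=[[0,0,0],[0,0,0],[0,0,0],[0,0,0]], xyz=[[0,0,1],[0,0,1],[0,0,1],[0,0,0]], claw=[1,1,1,1])

```text
time_s: 12.42
tool_pos: [529.2, 95.0, 212.2]
tcp_rot: [2.455, 1.313, 0.626]
wrist_force: [0.5, -0.2, -3.9]
opening: 21.8
```

arm_command(dr=[[0,0,0],[0,0,0]], xyz=[[0,0,0.8],[0,0,0]], claw=[1,1])

```text
time_s: 12.68
tool_pos: [529.7, 94.9, 211.6]
tcp_rot: [2.455, 1.313, 0.626]
wrist_force: [0.3, 0.2, -4.1]
opening: 21.9
```

arm_command(dr=[[0,0,0],[0,0,0]], xyz=[[0,0,0.6],[0,0,0]], claw=[1,1])

```text
time_s: 12.92
tool_pos: [529.8, 95.0, 211.6]
tcp_rot: [2.455, 1.313, 0.626]
wrist_force: [-5.9, 1.1, 2.1]
opening: 21.4
```

```bash
python3 shot.py w12; python3 fit.py w12 1; python3 - <<'E'
from h import *
from rig import env
np.set_printoptions(precision=3,suppress=True)
o=env.get_obs();print(delta(o,po+81*pz,pegrot(.495)), o["wrist_torque"],(o["wrist_force"]@pz))
c=dict(np.load("w12.npz"));cv2.imwrite("pics/w12c.png",cv2.resize(c["frame"][140:240,200:310,::-1],(660,600),interpolation=cv2.INTER_CUBIC))
E
```

```text
12.925 [529.831  94.987 211.569] [2.455 1.313 0.626] [-0.024 -0.123  2.11  -0.059  0.63   0.603] [-5.895  1.072  2.112] 21.385335382627005
sleeve 1069 [ 0.39  0.06  0.   -0.  ] 0.18751245358794708
zmin [-5.49 -2.02]
shoulder z -0.124397559684667 [-20.5   -9.29  -2.78] [22.8  23.12  2.78]
(array([-0.671, -0.354,  0.45 ]), array([ 0.002, -0.002,  0.   ])) [-0.015  0.965 -0.047] 4.372066382431674
```

View pics/w12c.png

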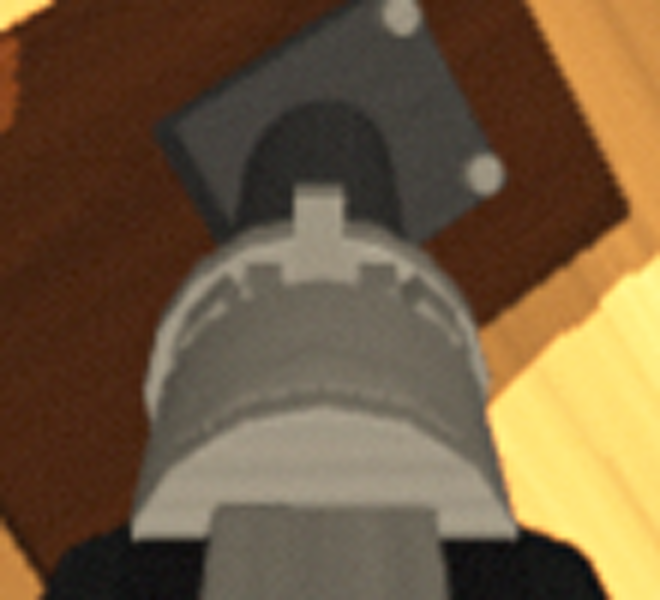

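```bash
python3 - <<'E'
from h import *
from rig import env
np.set_printoptions(precision=2,suppress=True)
B=np.c_[np.cross(py,pz),py,pz]
for n in("w6","w9","w11","w12"):
    c=dict(np.load(n+".npz"));u=((cloud(c,c["T"])-po)@B).reshape(-1,3);r=np.hypot(u[:,0],u[:,1])
    q=u[(r<20)&(u[:,2]>45)]; h,e=np.histogram(q[(r[(r<20)&(u[:,2]>45)]>14)][:,2],bins=np.arange(45,200,1)); i=h.argmax()
    m=q[abs(q[:,2]-e[i]-.5)<2]; print(n,"peak",e[i],h[i],"med",np.median(m[:,2]),"rim",np.median(m[:,2])-56)
c=env.capture("scene");np.savez("scene12.npz",**c)
u,v=proj(c,[po+20*pz])[0].astype(int)
cv2.imwrite("pics/scene12.png",cv2.resize(c["frame"][v-45:v+45,u-50:u+50,::-1],(667,600),interpolation=cv2.INTER_CUBIC))
E
```

```text
w6 peak 143 329 med 143.75742987826885 rim 87.75742987826885
w9 peak 83 323 med 83.82362478759764 rim 27.823624787597637
w11 peak 59 294 med 59.92671695166834 rim 3.9267169516683396
w12 peak 56 267 med 56.017579011616306 rim 0.017579011616305706
```

View pics/scene12.png

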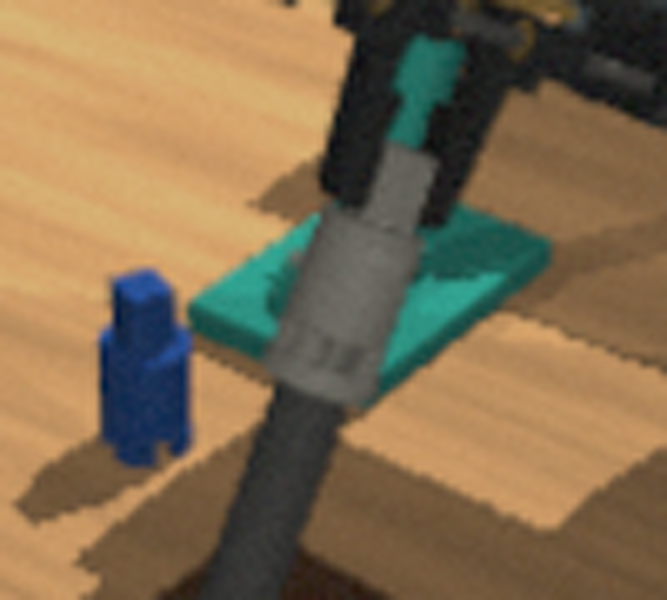

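arm_command(dr=[[0,0,0],[0,0,0],[0,0,0]], xyz=[[0,0,0],[0,0,0],[0,0,0]], claw=[1,1,1])

```text
time_s: 13.4
tool_pos: [529.8, 95.0, 211.6]
tcp_rot: [2.455, 1.313, 0.626]
wrist_force: [-5.4, 1.1, 1.2]
opening: 21.6
```

arm_command(dr=[[0,0,0],[0,0,0],[0,0,0],[0,0,0],[0,0,0],[0,0,0]], xyz=[[0,0,0],[0,0,0],[0,0,0],[0,0,0],[0,0,0],[0,0,0]], claw=[0.72,0.68,0.64,0.6,0.5,0.4])

```text
time_s: 14.15
tool_pos: [530.0, 94.9, 211.2]
tcp_rot: [2.455, 1.313, 0.626]
wrist_force: [-0.0, 0.1, -0.2]
opening: 51.6
```

```bash
python3 shot.py w13; python3 fit.py w13 0; python3 - <<'E'
from h import *
np.set_printoptions(precision=2,suppress=True)
B=np.c_[np.cross(py,pz),py,pz]
c=dict(np.load("w13.npz"));u=((cloud(c,c["T"])-po)@B).reshape(-1,3);r=np.hypot(u[:,0],u[:,1])
m=u[(r<20)&(r>14)&(abs(u[:,2]-56)<5)];print(np.median(m[:,2]))
E
```

```text
14.15 [530.021  94.876 211.225] [2.455 1.313 0.626] [-0.024 -0.122  2.11  -0.059  0.628  0.603] [-0.004  0.133 -0.215] 51.62348864781993
sleeve 1091 [-1.6  -0.02 -0.01  0.  ] 0.1904979257250137
zmin [-6.09 -1.96]
shoulder z -0.14415694833553722 [-18.77 -15.55  -2.94] [22.91 23.09  2.86]
56.088730045430026
```

View pics/w13.png

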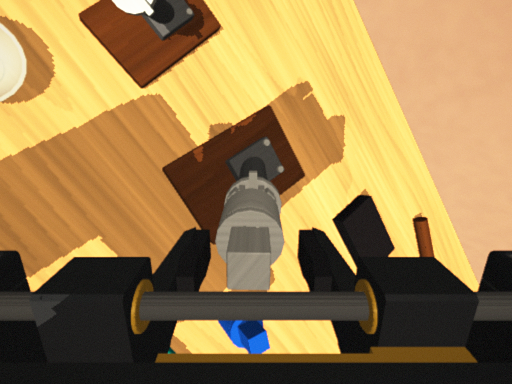

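arm_command(dr=[[0,0,0],[0,0,0],[0,0,0],[0,0,0],[0,0,0],[0,0,0],[0,0,0]], xyz=[[0,0,-8],[0,0,-20],[0,0,-25],[0,0,-25],[0,0,0],[0,0,0],[0,0,0]], claw=[0.3,0.2,0,0,0,0,0])

```text
time_s: 15.08
tool_pos: [490.7, 98.4, 277.4]
tcp_rot: [2.457, 1.313, 0.623]
wrist_force: [-0.5, -0.1, -0.8]
opening: 88.1
```

```bash
python3 shot.py w14; python3 fit.py w14 0; python3 - <<'E'
from h import *
from rig import env
np.set_printoptions(precision=2,suppress=True)
B=np.c_[np.cross(py,pz),py,pz]
c=dict(np.load("w14.npz"));u=((cloud(c,c["T"])-po)@B).reshape(-1,3);r=np.hypot(u[:,0],u[:,1])
m=u[(r<20)&(r>14)&(abs(u[:,2]-56)<5)];print("ledge",np.median(m[:,2]))
m=u[(r<12)&(abs(u[:,2]-86)<5)];print("top",np.median(m[:,2]))
c=env.capture("scene")
u,v=proj(c,[po+20*pz])[0].astype(int)
cv2.imwrite("pics/scene14.png",cv2.resize(c["frame"][v-45:v+45,u-50:u+50,::-1],(667,600),interpolation=cv2.INTER_CUBIC))
E
```

```text
15.075 [490.678  98.449 277.374] [2.457 1.313 0.623] [-0.017 -0.317  2.12  -0.053  0.816  0.598] [-0.493 -0.112 -0.816] 88.11268950251154
sleeve 389 [-1.69 -0.09 -0.01  0.  ] 0.15865251137283393
zmin [-5.57 -2.2 ]
shoulder z -0.11719496168417219 [-19.47 -15.24  -2.69] [22.61 22.88  2.96]
ledge 56.15663839740645
top 86.0756169064355
```

View pics/scene14.png

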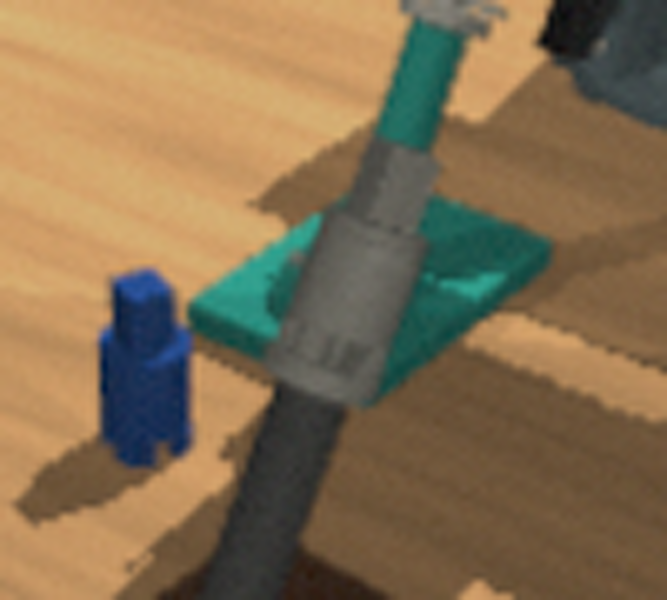

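View pics/w14.png

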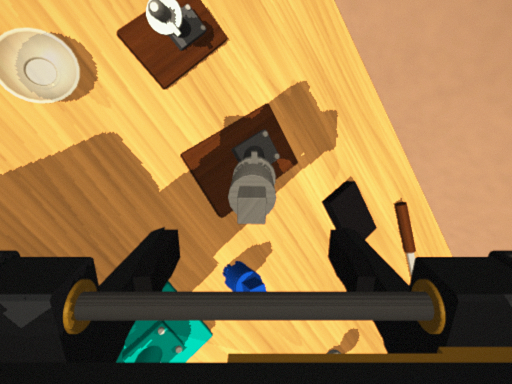

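The sleeve sits on the peg of the larger brown stand. Head top reads 86.1 mm and ledge 56.2 mm along the peg, so the rim is on the shoulder, and the gripper is clear. Handing in.

```bash
python3 -c "
from rig import env
print(env.close_job())"
```

```text
the job is handed in; nothing more can be done
None
```

The sleeve is on the slanted peg of the larger brown stand, fully home and released, and I handed the job in at about 15 s. No verdict was reported.

- **What I did:** I gripped the square head across two flats with 35 N and lifted it clear. The wrist camera showed the pin about 0.50 rad off the peg's y axis, so I turned the sleeve to match before threading it on. I stopped about 14 mm short of the shoulder to check that a notch lined up with the pin. Then I pressed down in steps of 1.5 mm or less until the shoulder answered with about 7 N along the axis. No feeling-for turn was needed, because the notches went over the pin at the first try.
- **Last checks:** After release the rim measured 0.1–0.2 mm from the shoulder. The axis was within about 0.01 rad of the peg's. The sleeve had sagged about 1.6 mm sideways, which is the bore clearance (limit 3.5 mm). Wrist force was under 1 N and the gripper was about 75 mm away.
- **Other objects:** I did not touch the arbor, case or dish, and no contact showed in the wrist force. I did not re-measure their positions afterwards.
- **What disagreed:** Two rim-height measures differed by up to 2 mm on the way down. The lowest visible rim points were misleading near the shoulder because the shoulder itself was in view there. I went by the sleeve's ledge and head top, which agreed with the contact force and, roughly, with the tool position.

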